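Idle the rig and hold its guard gate ajar

TASK

First slide the black fader on the speed console to idle, so that its grip stands level with the steel pointer clip beside the track. Then take the knob of the sagging barrel bolt on top of the guard cell's gate, lift the bolt over the keeper's bent lip while drawing it out, and pull the gate ajar by the knob until its free edge stands about 9 cm out. Finish while still gripping the knob, holding the gate there against its closing spring with the bolt drawn; leave the loose things round about where they are.

Things in the scene. Friction and masses are not known exactly. Their poses are not given: they have to be found in the camera images.
- cell: guard cell: fixed dark base plate 220 mm deep (x), 310 mm wide (y), 10 mm thick, with aluminium posts, clear walls and rails to 125 mm above the bench, open on top; the gate is its front (-x side, facing the robot). Origin at the middle of the underside
- fader_top (a point): top centre of the black fader grip on the speed console. The grip is a block 28 mm wide (across the track, x), 20 mm long (along the track, y), 40 mm tall, straight below this point; its foot is 44.5 mm above the bench. It slides along the point's y with about 1.5 N of friction and stays where it is left
- console: speed console, a fixed grey box 100 x 200 mm, 30 mm tall, left or right of the guard cell; origin at the middle of its underside, y along the fader's track. On it lies an aluminium track bar, 40 mm wide, its top 44 mm above the bench
- fader (a joint): position of the fader grip on its 120 mm track, m, grows along fader_top's +y (away from the robot); starts at 0.085 to 0.115, the idle position lies at 0.015 to 0.055
- idle_tab: small fixed steel pointer clip on the console beside the track, marking idle; 24 x 12 mm, 10 mm tall, its point towards the track. Origin near the point, at the clip's underside, 30 mm above the bench, 24 mm from the track's middle line; axes as the console's (y along the track)
- bolt_knob: steel knob of the barrel bolt, an upright cylinder 18 mm in diameter, 32 mm tall, on a 10 mm stem above the top rail of the guard cell's gate. Origin at the middle of the cylinder, 185 mm above the bench with the bolt at rest. Axes as the gate: y from free edge to hinge (the way to draw the bolt), x into the cell. Bolt guides nearby reach 164 mm: keep fingertips above
- bolt (a joint): how far the bolt is drawn along the gate's +y, m: 0 to 0.004 at the start (shot), stop at 0.045. About 0.8 N of friction, no spring. Its end leaves the keeper completely at 0.025
- bolt_lift (a joint): how far the bolt (about 0.16 kg) is lifted in its worn guides, m: 0 (sagging) to 0.014 (stop); it falls back by its weight. The 24 mm collar on its end catches behind the keeper's bent lip when drawn to 0.006, unless lifted by more than 0.006; it has passed the lip when drawn by 0.018
- keeper_lip (a point): top middle of the bent-up lip of the keeper, an open-topped steel channel (28 mm long, 28 mm between its 25 mm high cheeks) on the fixed right-hand post of the cell. The lip is at the end towards the gate, 9 mm high, 4 mm thick, its top 134 mm above the bench. Axes as the closed gate's
- gate (a joint): angle of the gate, rad: 0 closed, grows as the free edge swings out of the cell towards the robot (clockwise seen from above), stop at 0.9. A spring always pulls it shut (about 0.25 N m at 0, 0.45 N m at 0.4 rad)
- gate_hinge (a point): point on the gate's vertical hinge axis, at its left-hand end, at the height of the gate's top, 125 mm above the bench; axes turn with the gate: y from free edge to hinge, x into the cell when closed, z up. The knob lies 130 mm from this axis with the bolt shot, less by as much as it is drawn
- gate_edge (a point): top of the gate's free edge, 216 mm from the hinge axis, 125 mm above the bench; axes as gate_hinge
- ring_gauge: bystander: small steel plug gauge, 32 mm wide, 40 mm tall, standing; loose, leave alone
- marker: bystander: marker pen lying, 118 mm long; loose, leave alone
- side_cutter: bystander: side cutter lying flat, 127 mm long; loose, leave alone
- tape_0: bystander: roll of brown tape lying flat, 71 mm wide, 24 mm tall; loose, leave alone
- glue_bottle: bystander: small upright bottle, 30 mm wide, 92 mm tall; loose, leave alone
- swab_cup: bystander: steel cup of cotton swabs, 60 mm wide, 88 mm tall; loose, leave alone

How it is judged:
By the outcome, as a careful person would: the job done as asked, in the order asked, and still so for the second after the job is handed in, while the arm keeps its last pose, push and grip.
It also fails if it takes over 53 s, if anything falls off the work surface, if the arm or the gripper's body presses on something with over 40 N, if the wrist force passes 120 N, or if a joint passes its speed limit or range.

ROBOT

A 6-joint arm with a two-finger parallel gripper is mounted at the origin on a cart in front of the work surface, level with it; the furniture and walls round the work are solid. World frame = base frame: x ahead of the robot, y to its left, z up, the work surface at z = 0. Lengths are in m, angles in rad, forces in N, time in s.
With the tool pointing down it reaches from about 0.325 to 0.85 m from the base axis. Payload 15.5 kg.
Tool frame: the origin (TCP) lies on the centre line of the jaws, within the pads' length; the fingertips stand 14 mm ahead of it and the grasp point (between the pads) lies 5 mm behind it; z points along the fingers, y is the line along which they close (so a half turn about z gives the same grasp; the last joint's range is limited). The gripper opens to 91 mm and grips with 3 to 60 N. Pads are 32 mm wide; open, the fingers measure 118 mm over their backs; the gripper's body (76 mm by 178 mm) begins 60 mm behind the grasp point.
Start: joints at [1.117, 0.494, 1.345, -0, 1.302, -0.096], TCP at [0.219, 0.585, 0.228] pointing down, gripper open.
Joint ranges: [-2.91, 2.91], [-0.82, 2.16], [0.22, 2.67], [-1.22, 4.37], [0.12, 2.79], [-3.08, 3.08]. Speed limits (rad/s): [1.89, 1.89, 2.57, 3.01, 3.01, 3.01].

INTERFACE

Orientations are given as [roll, pitch, yaw] about the fixed x, y, z axes, in that order (R = Rz(yaw) Ry(pitch) Rx(roll)).
In Python, from rig import robot gives the robot as it stands. The module is installed in compiled form; this text tells all that it offers.
- The arm moves only by the shell command python3 -m handwheel 'ROWS'. ROWS is a JSON object of lists of equal length, an entry for each row: "offset": the shift along the tool's x, y, z in units of 0.02 m (1.0 is 0.02 m), a list of three; "delta_rot": the turn, a rotation vector about the tool's x, y, z in units of 8 degrees (1.0 is 8 degrees), a list of three; "fingers": the opening, from -1 (shut) to 1 (fully open). In form: {"offset": [[tx, ty, tz], ...], "delta_rot": [[rx, ry, rz], ...], "fingers": [fingers, ...]}. A call has 1 to 10 rows; each row shifts and turns the commanded pose from where the row before left it, along the tool's axes as they then stand; what a row does not reach is not made up. A row lasts 1/10 s, in which the tool goes at most 50 mm and 8.59 degrees, less where a joint would pass 70% of its speed; a pose out of reach is approached as far as the arm can. A call with a number of a shift or a turn outside -1 to 1 is refused whole. A call with a gripper value outside its range is refused whole. The fingers move at their own pace and stop on an object; the grip force is fixed at half the most. Time passes only in rows, so rows that do not move let the fingers close. It gives the time, the measured TCP pose, the force, the opening and the grip force at its end, in the units of the state.
- robot.observe(): the state, without advancing time (a new reading comes with each control period).
- robot.capture(name): name is "side" or "top" or "wrist"; returns (picture, depth): 420x560x3 uint8, red, green, blue; 420x560 float32, m along the optical axis (not along the pixel's ray), 0 where there is no reading.
- robot.get_calibration(name): a dict with "camera_matrix" (3x3 intrinsics, pixels), "xyz" and "rotation" of the camera in the world; the wrist camera has in their place "hand_eye" (4x4, takes a point from camera to tool coordinates, whose origin is the TCP and whose axes are the flange's). Camera axes: x right, y down, z forward; pixel columns grow to the right and rows downward; lengths in m; the calibration is good to about 2 mm. A picture is of the moment at which its call begins: read the wrist's pose just before it. get_calibration takes no time and is no camera call.
- robot.job_done(): hands the job in; it is judged then, once.
Trained networks look in the newest picture that a camera, given by its name, has taken for a name from the list of things; names that differ only in an ending like _2 or _b are one class to them, and where a whole thing is asked for, a point or a joint stands for the part that bears it (a point fixed in the world has none). Each returns a list of dicts, best first, with "p" (0 to 1); they miss things now and then, are a little off and sometimes report something else, mostly with a low value. They report only what shows in the picture. A call takes as long as a camera call.
- robot.find_in(camera, label): "at" ([x, y, z] in m, in world coordinates, good to about 4 mm: the middle of the surface that is visible of it).
- robot.tip_of(camera, label): "at" ([x, y, z] in m, in world coordinates, good to about 4 mm: a listed point, or the origin of a listed thing).
The state is a dict: "t": time; "joints": joint angles; "qvel": joint speeds; "joint_efforts": joint torques, N m; "tcp_pos": TCP position; "ee_rot": TCP orientation; "contact_force": force on the tool from outside, world axes, zero at the start; "wrist_torque": the same for the moment, N m; "opening": opening from 0.0 (shut) to 1.0 (fully open); "grip_force": force on a finger pad.
Only numpy, scipy, OpenCV 4.12 (cv2) and the standard library are available. Lean on these libraries where they do the work, as an engineer would, in place of code of your own. Each camera call takes 0.05 s, during which the arm holds its last target. There are 200 camera calls.

## Working session

There is one attempt and no reset: what is moved stays moved. The work goes in short steps, Python scripts to look and compute and a shell command to move; the robot and the scene stay as the last step left them, time stands still between calls to the robot, and variables do not carry over. Pictures are saved under pics/ and viewed, at most 10 in all, crops included, and the job is handed in when it is done.

```bash
mkdir -p pics; cat > m.py <<'E'
from rig import robot
import cv2,numpy as np
def snap(cam,fn=None):
    p,d=robot.capture(cam)
    if fn: cv2.imwrite('pics/'+fn,cv2.cvtColor(p,cv2.COLOR_RGB2BGR))
    return p,d
def tips(cam,labs):
    for l in labs:
        r=robot.tip_of(cam,l)[:2]
        print(cam,l,[(np.round(a['at'],4).tolist(),round(a['p'],2)) for a in r])
E
python3 - <<'E'
from m import *
s=robot.observe();print(s['t'],s['tcp_pos'],s['ee_rot'],s['opening'],s['contact_force'])
L=['fader_top','idle_tab','console','bolt_knob','keeper_lip','gate_hinge','gate_edge','cell']
for c in ['top','side']:
    snap(c,c+'0.png');tips(c,L)
print(robot.observe()['t'])
E
```

```text
0.0 [0.21875588 0.5850742  0.22735093] [-3.14039096e+00 -8.47097732e-05  2.78378018e+00] 1.001689163411691 [ 0.01548712  1.34019106 -0.47558044]
top fader_top [([0.5003, -0.3393, 0.0868], 0.52)]
top idle_tab [([0.4493, -0.3099, 0.0306], 0.49)]
top console [([0.4595, -0.333, 0.0013], 0.97)]
top bolt_knob [([0.5119, -0.0296, 0.1848], 0.49), ([0.4532, -0.3092, 0.0306], 0.39)]
top keeper_lip [([0.5107, -0.0281, 0.1875], 0.7)]
top gate_hinge [([0.5152, 0.0985, 0.1241], 0.96)]
top gate_edge [([0.5118, -0.1142, 0.1263], 0.62)]
top cell [([0.6054, -0.0147, -0.0005], 0.89)]
side fader_top [([0.5041, -0.3413, 0.0847], 0.85), ([0.5123, -0.1151, 0.1259], 0.27)]
side idle_tab [([0.444, -0.3108, 0.0292], 0.41)]
side console [([0.6748, 0.2712, 0.0042], 0.41)]
side bolt_knob [([0.5122, -0.0329, 0.1873], 0.47)]
side keeper_lip [([0.5134, -0.1337, 0.131], 0.67)]
side gate_hinge [([0.5205, 0.0984, 0.1251], 0.97)]
side gate_edge [([0.5165, -0.1194, 0.1203], 0.85), ([0.4518, -0.3352, -0.0011], 0.4)]
side cell [([0.6047, -0.0149, 0.0019], 0.69)]
0.9
```

View images.

View pics/top0.png

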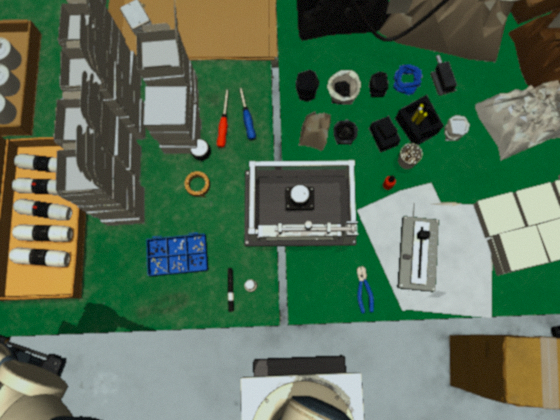

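View pics/side0.png

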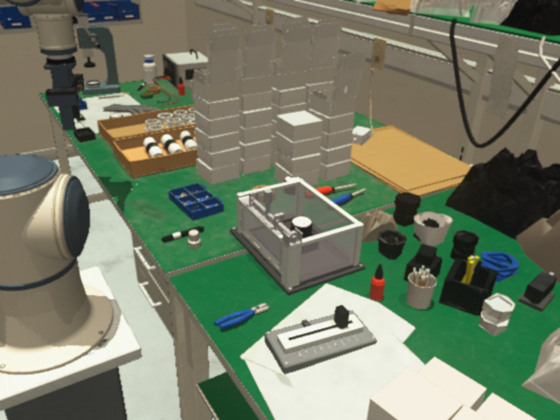

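```bash
python3 - <<'E'
from m import *
for c in['top','side']: print({k:np.round(v,3).tolist() for k,v in robot.get_calibration(c).items() if k!='name'})
from scipy.spatial.transform import Rotation as R
print(R.from_euler('xyz',robot.observe()['ee_rot']).as_matrix().round(3))
E
```

```text
{'camera_matrix': [[528.999, 0.0, 293.038], [0.0, 528.999, 217.069], [0.0, 0.0, 1.0]], 'xyz': [0.254, 0.009, 1.452], 'rotation': [-2.923, 0.004, -1.611]}
{'camera_matrix': [[518.895, 0.0, 265.838], [0.0, 518.895, 210.275], [0.0, 0.0, 1.0]], 'xyz': [-0.034, -0.935, 0.741], 'rotation': [-2.084, -0.016, -0.533]}
[[-0.937  0.35   0.   ]
 [ 0.35   0.937  0.   ]
 [ 0.     0.    -1.   ]]
```

The top view shows the console at about (420,253), with the black grip at (423,235). The gate rail and bolt lie along row ~230. The side view agrees: grip at (342,316), clip at (307,323). I'll turn the tool and swing over to the console.

```bash
python3 -m handwheel '{"offset":[[0,0,-0.2],[0,0,-0.2],[0,0,-0.2],[0,0,-0.2],[0,0,-0.2],[0,0,0],[0,0,0],[0,0,0],[0,0,0]],"delta_rot":[[0,0,1],[0,0,1],[0,0,1],[0,0,1],[0,0,1],[0,0,1],[0,0,1],[0,0,1],[0,0,0.7]],"fingers":[1,1,1,1,1,1,1,1,1]}'
python3 -m handwheel '{"offset":[[-1,0.5,0],[-1,0.5,0],[-1,0.5,0],[-1,0.5,0],[-1,0.5,0],[-1,0.5,0],[-1,0.5,0],[-1,0.5,0],[-1,0.5,0],[-1,0.5,0]],"delta_rot":[[0,0,0],[0,0,0],[0,0,0],[0,0,0],[0,0,0],[0,0,0],[0,0,0],[0,0,0],[0,0,0],[0,0,0]],"fingers":[1,1,1,1,1,1,1,1,1,1]}'
python3 -m handwheel '{"offset":[[-1,0.5,0],[-1,0.5,0],[-1,0.5,0],[-1,0.5,0],[-1,0.5,0],[-1,0.5,0],[-1,0.5,0],[-1,0.5,0],[-1,0.5,0],[-1,0.5,0]],"delta_rot":[[0,0,0],[0,0,0],[0,0,0],[0,0,0],[0,0,0],[0,0,0],[0,0,0],[0,0,0],[0,0,0],[0,0,0]],"fingers":[1,1,1,1,1,1,1,1,1,1]}'
```

```text
t: 1.8
tcp_pos: [0.2189, 0.5854, 0.2479]
ee_rot: [-3.142, 0.0, 1.563]
contact_force: [-0.7, 0.1, -0.2]
opening: 1.004
grip_force: 0.0
t: 2.8
tcp_pos: [0.3189, 0.3844, 0.248]
ee_rot: [3.141, -0.0, 1.569]
contact_force: [0.4, 0.5, -0.4]
opening: 1.0
grip_force: 0.0
t: 3.8
tcp_pos: [0.4186, 0.1842, 0.2481]
ee_rot: [3.141, -0.0, 1.569]
contact_force: [0.4, 0.8, 0.1]
opening: 1.0
grip_force: 0.0
```

```bash
python3 -m handwheel '{"offset":[[-1,0,0],[-1,0,0],[-1,0,0],[-1,0,0],[-1,0,0],[-1,0,0],[-1,0,0],[-1,0,0],[-1,0,0],[-1,0,0]],"delta_rot":[[0,0,0],[0,0,0],[0,0,0],[0,0,0],[0,0,0],[0,0,0],[0,0,0],[0,0,0],[0,0,0],[0,0,0]],"fingers":[1,1,1,1,1,1,1,1,1,1]}'
python3 -m handwheel '{"offset":[[-1,0,0],[-1,0,0],[-1,0,0],[-1,0,0],[-1,0,0],[-1,0,0],[-1,0,0],[-1,0,0],[-1,0,0],[-1,0,0]],"delta_rot":[[0,0,0],[0,0,0],[0,0,0],[0,0,0],[0,0,0],[0,0,0],[0,0,0],[0,0,0],[0,0,0],[0,0,0]],"fingers":[1,1,1,1,1,1,1,1,1,1]}'
python3 -m handwheel '{"offset":[[-1,0.5,0],[-1,0.5,0],[-1,0.5,0],[-1,0.5,0],[-1,0.5,0],[0,0,0]],"delta_rot":[[0,0,0],[0,0,0],[0,0,0],[0,0,0],[0,0,0],[0,0,0]],"fingers":[1,1,1,1,1,1]}'
python3 - <<'E'
from m import *
snap('wrist','w1.png');s=robot.observe();print(s['t'],s['tcp_pos'],s['ee_rot'])
tips('wrist',['fader_top','idle_tab','console'])
E
```

```text
t: 4.8
tcp_pos: [0.4178, -0.0158, 0.2481]
ee_rot: [3.141, 0.0, 1.569]
contact_force: [0.3, 0.1, -0.2]
opening: 1.001
grip_force: 0.0
t: 5.8
tcp_pos: [0.4174, -0.2158, 0.248]
ee_rot: [3.141, 0.0, 1.569]
contact_force: [0.4, 0.9, -0.2]
opening: 1.001
grip_force: 0.0
t: 6.4
tcp_pos: [0.4683, -0.3172, 0.2477]
ee_rot: [3.141, 0.001, 1.568]
contact_force: [0.3, -0.1, 0.4]
opening: 1.004
grip_force: 0.0
6.45 [ 0.46752167 -0.31578889  0.24765068] [-3.14155059e+00  2.85087319e-05  1.56821520e+00]
wrist fader_top [([0.5002, -0.3416, 0.0814], 0.62)]
wrist idle_tab [([0.4476, -0.3084, 0.028], 0.69)]
wrist console [([0.4552, -0.336, -0.0016], 0.8)]
```

View pics/w1.png

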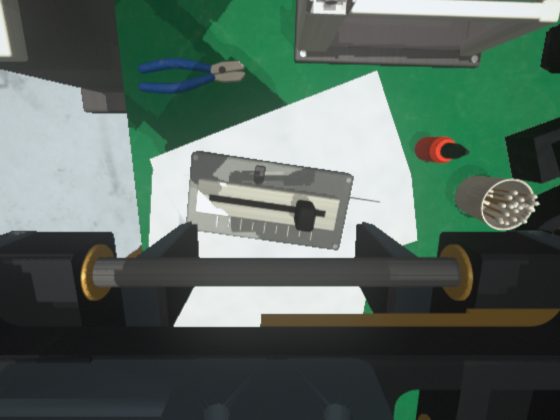

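The wrist view shows the clip at (260,174), its point at about (259,183), and the black grip at (305,214). The track is tilted about 8° in the picture. I'll work out the console's axis and the slide distance from these pixels.

```bash
cat >> m.py <<'E'
from scipy.spatial.transform import Rotation as R
def px2w(uv,z,tcp,rot):
    c=robot.get_calibration('wrist');K=np.array(c['camera_matrix']);H=np.array(c['hand_eye'])
    T=np.eye(4);T[:3,:3]=R.from_euler('xyz',rot).as_matrix();T[:3,3]=tcp;T=T@H
    r=T[:3,:3]@np.linalg.solve(K,[*uv,1.]);return T[:3,3]+r*(z-T[2,3])/r[2]
E
python3 - <<'E'
from m import *
im=cv2.imread('pics/w1.png');c=im[140:260,170:370]
cv2.imwrite('pics/w1c.png',cv2.resize(c,None,fx=4,fy=4,interpolation=cv2.INTER_CUBIC))
s=robot.observe();print(np.round(robot.get_calibration('wrist')['hand_eye'],3))
f=lambda u,z:px2w(u,z,s['tcp_pos'],s['ee_rot'])
for n,u,z in[('c1',(195,152),.03),('c2',(353,174),.03),('tabtip',(259,183),.04),('tab',(260,174),.04),('slot',(208,196),.044),('slot2',(325,213),.044),('fad',(305,206),.0845)]:print(n,f(u,z).round(4))
E
```

```text
[[-0.002 -0.971 -0.237  0.066]
 [ 1.    -0.002  0.     0.   ]
 [-0.001 -0.237  0.971 -0.157]
 [ 0.     0.     0.     1.   ]]
c1 [ 0.3704 -0.269   0.03  ]
c2 [ 0.5603 -0.296   0.03  ]
tabtip [ 0.4466 -0.305   0.04  ]
tab [ 0.448  -0.2943  0.04  ]
slot [ 0.386  -0.3198  0.044 ]
slot2 [ 0.5257 -0.3411  0.044 ]
fad [ 0.4976 -0.3229  0.0845]
```

View pics/w1c.png

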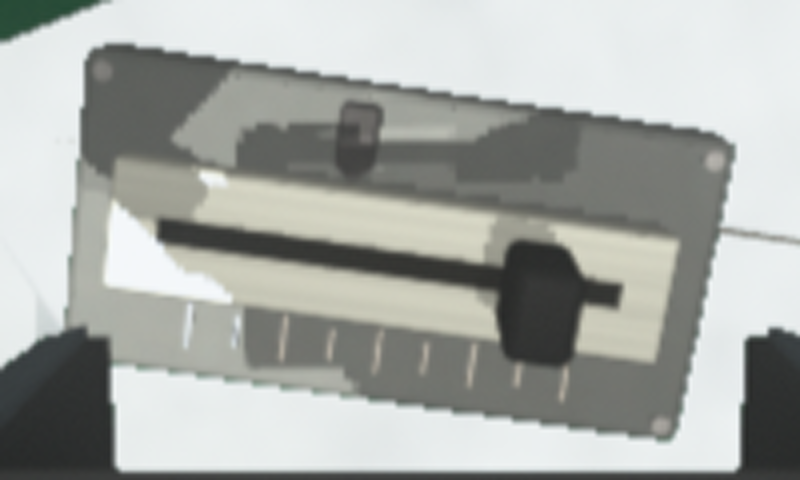

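The crop confirms it. The track runs about -8.3° from world x, and the slide to the clip is about 58 mm towards the robot. Next I align with the track, descend and grip along it.

```bash
python3 -m handwheel '{"offset":[[0,0,0],[-0.5,0.9,0],[-0.5,0.9,0.5],[0,0,1],[0,0,1],[0,0,1],[0,0,1],[0,0,1],[0,0,1],[0,0,1]],"delta_rot":[[0,0,1],[0,0,0],[0,0,0],[0,0,0],[0,0,0],[0,0,0],[0,0,0],[0,0,0],[0,0,0],[0,0,0]],"fingers":[1,1,1,0.6,0.4,0.2,0.2,0.2,0.2,0.2]}'
python3 -m handwheel '{"offset":[[0,0,0.8],[0,0,0.5],[0,0,0],[0,0,0],[0,0,0],[0,0,0],[0,0,0],[0,0,0]],"delta_rot":[[0,0,0],[0,0,0],[0,0,0],[0,0,0],[0,0,0],[0,0,0],[0,0,0],[0,0,0]],"fingers":[0.2,0.2,0,-0.2,-0.4,-0.6,-0.8,-1]}'
```

```text
t: 7.6
tcp_pos: [0.5, -0.3391, 0.0975]
ee_rot: [3.141, 0.0, 1.43]
contact_force: [0.1, -0.3, 0.9]
opening: 0.597
grip_force: 0.0
t: 8.4
tcp_pos: [0.5003, -0.3401, 0.0725]
ee_rot: [3.141, 0.0, 1.429]
contact_force: [-1.5, 1.1, 7.5]
opening: 0.216
grip_force: 30.0
```

```bash
python3 -m handwheel '{"offset":[[0,-0.4,0],[0,-0.5,0],[0,-0.5,0],[0,-0.5,0],[0,-0.5,0],[0,-0.4,0],[0,0,0],[0,0,0]],"delta_rot":[[0,0,0],[0,0,0],[0,0,0],[0,0,0],[0,0,0],[0,0,0],[0,0,0],[0,0,0]],"fingers":[-1,-1,-1,-1,-1,-1,-1,-1]}'
python3 - <<'E'
from m import *
s=robot.observe();p,d=snap('wrist','w2.png');print(s['t'],s['tcp_pos'],s['ee_rot'],s['opening'])
np.savez('w2.npz',d=d,t=s['tcp_pos'],r=s['ee_rot'])
tips('wrist',['idle_tab','fader_top'])
E
```

```text
t: 9.2
tcp_pos: [0.4443, -0.3317, 0.0725]
ee_rot: [3.141, -0.0, 1.429]
contact_force: [-0.9, 3.5, 9.9]
opening: 0.22
grip_force: 30.0
9.2 [ 0.44425241 -0.3317311   0.07247521] [ 3.14146328e+00 -2.16061935e-04  1.42896127e+00] 0.21988621070545297
wrist idle_tab [([0.4477, -0.3066, 0.0283], 0.89)]
wrist fader_top [([0.4429, -0.3366, 0.0797], 0.59), ([0.4481, -0.3098, 0.0243], 0.36)]
```

View pics/w2.png

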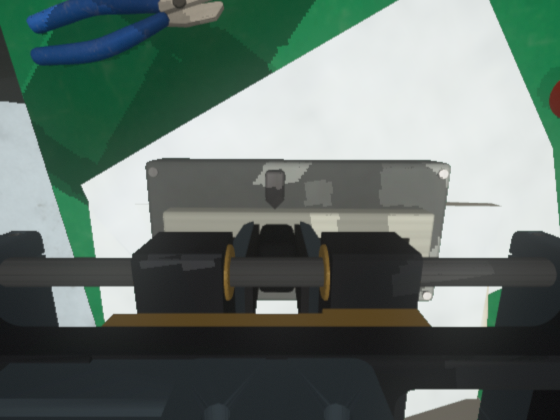

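The image is aligned with the console. The clip is at (275,188) with its point at (275,208), and the grip is centred at about (276,240) between the fingers. I'll check the remaining offset along the track.

```bash
python3 - <<'E'
from m import *
s=robot.observe();print(robot.get_calibration('wrist')['camera_matrix'])
Rm=R.from_euler('xyz',s['ee_rot']).as_matrix()
for u,z in [((275,208),.035),((275,188),.04),((276.5,235),.08),((147,165),.03),((449,165),.03)]:
    w=px2w(u,z,s['tcp_pos'],s['ee_rot']);print(u,w.round(4),(Rm.T@(w-s['tcp_pos'])).round(4))
im=cv2.imread('pics/w2.png')[155:305,225:330];cv2.imwrite('pics/w2c.png',cv2.resize(im,None,fx=4,fy=4,interpolation=cv2.INTER_CUBIC))
E
```

```text
[[309.27442188   0.         276.38429324]
 [  0.         309.27442188 209.13652291]
 [  0.           0.           1.        ]]
(275, 208) [ 0.4467 -0.3123  0.035 ] [ 0.0195 -0.0005  0.0375]
(275, 188) [ 0.4487 -0.2986  0.04  ] [ 0.0335 -0.0005  0.0325]
(276.5, 235) [ 0.4471 -0.3157  0.08  ] [ 0.0162  0.0004 -0.0075]
(147, 165) [ 0.3695 -0.2738  0.03  ] [ 0.0468 -0.0824  0.0424]
(449, 165) [ 0.5609 -0.3015  0.03  ] [0.0464 0.111  0.0425]
```

View pics/w2c.png

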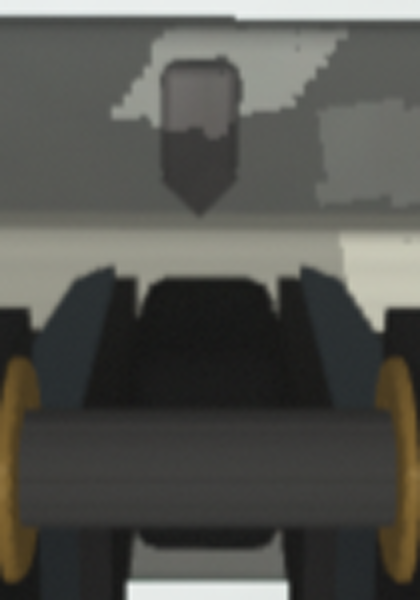

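```bash
python3 -m handwheel '{"offset":[[0,-0.04,0],[0,0,0],[0,0,0],[0,0,0],[0,0,-0.5],[0,0,-1],[0,0,-1],[0,0,-1],[0,0,-1],[0,0,-1]],"delta_rot":[[0,0,0],[0,0,0],[0,0,0],[0,0,0],[0,0,0],[0,0,0],[0,0,0],[0,0,0],[0,0,0],[0,0,0]],"fingers":[-1,-1,-0.2,0.2,0.2,0.2,0.2,0.2,0.2,0.2]}'
python3 -m handwheel '{"offset":[[0,0,-1],[0,0,-1],[0,0,-1],[0,0,-0.5],[0,0,0]],"delta_rot":[[0,0,0],[0,0,0],[0,0,0],[0,0,-1],[0,0,0]],"fingers":[0.2,0.2,0.2,0.2,0.2]}'
python3 - <<'E'
from m import *
s=robot.observe();p,d=snap('wrist','w3.png');print(s['t'],s['tcp_pos'],s['ee_rot'],s['opening'])
tips('wrist',['idle_tab','fader_top'])
im=cv2.imread('pics/w3.png')[120:300,150:390];cv2.imwrite('pics/w3c.png',cv2.resize(im,None,fx=3,fy=3,interpolation=cv2.INTER_CUBIC))
E
```

```text
t: 10.35
tcp_pos: [0.4437, -0.3318, 0.1834]
ee_rot: [3.141, 0.0, 1.429]
contact_force: [0.6, 0.3, 0.4]
opening: 0.6
grip_force: 0.0
t: 10.85
tcp_pos: [0.4443, -0.3323, 0.2539]
ee_rot: [3.139, 0.002, 1.572]
contact_force: [0.2, 0.1, 0.3]
opening: 0.603
grip_force: 0.0
10.85 [ 0.444284   -0.33231203  0.25388269] [3.13949435e+00 2.04772205e-03 1.57206821e+00] 0.6032692587489641
wrist idle_tab [([0.4464, -0.3116, 0.0242], 0.76)]
wrist fader_top [([0.4472, -0.3319, 0.0828], 0.92)]
```

View pics/w3c.png

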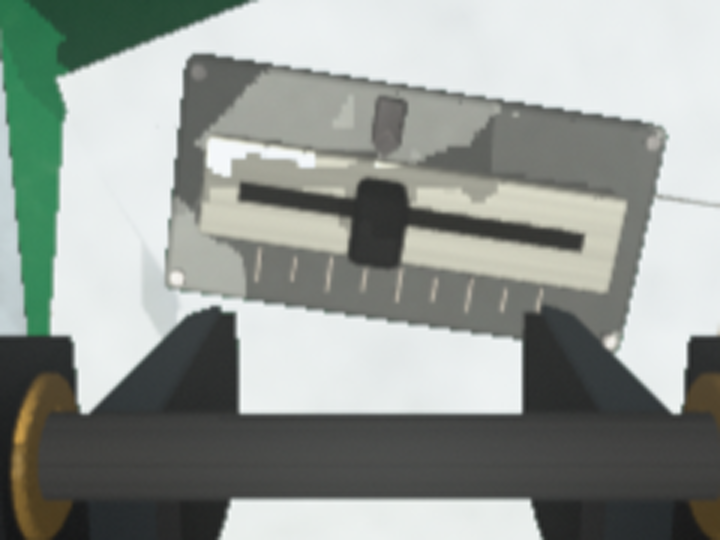

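The grip (crop 380,215) stands level with the clip point (385,155) along the console's tilted axis. Now on to the knob.

```bash
python3 -m handwheel '{"offset":[[1,0.2,0],[1,0.2,0],[1,0.2,0],[1,0.2,0],[1,0.2,0],[1,0.2,0],[1,0.2,0],[1,0.2,0],[1,0.2,0],[1,0.2,0]],"delta_rot":[[0,0,0],[0,0,0],[0,0,0],[0,0,0],[0,0,0],[0,0,0],[0,0,0],[0,0,0],[0,0,0],[0,0,0]],"fingers":[0.2,0.2,0.2,0.2,0.2,0.2,0.2,0.2,0.2,0.2]}'
python3 -m handwheel '{"offset":[[1,0.4,0],[1,0.4,0],[1,0.4,0],[0.5,0.2,0],[0,0,0],[0,0,0]],"delta_rot":[[0,0,0],[0,0,0],[0,0,0],[0,0,0],[0,0,0],[0,0,0]],"fingers":[0.2,0.2,0.2,0.2,0.2,0.2]}'
python3 - <<'E'
from m import *
s=robot.observe();p,d=snap('wrist','w4.png');print(s['t'],s['tcp_pos'],s['ee_rot'],s['opening'])
tips('wrist',['bolt_knob','keeper_lip','gate_hinge','gate_edge']);print(robot.find_in('wrist','bolt_knob'))
E
```

```text
t: 12.0
tcp_pos: [0.4839, -0.131, 0.2511]
ee_rot: [-3.14, -0.001, 1.566]
contact_force: [1.0, -0.1, 0.0]
opening: 0.602
grip_force: 0.0
t: 12.6
tcp_pos: [0.512, -0.0624, 0.2516]
ee_rot: [-3.141, 0.0, 1.569]
contact_force: [-0.7, -0.4, 0.2]
opening: 0.597
grip_force: 0.0
12.6 [ 0.51201149 -0.06241205  0.25156902] [-3.14076281e+00  1.30655957e-04  1.56854740e+00] 0.5969360266579063
wrist bolt_knob [([0.5123, -0.0307, 0.1889], 0.91)]
wrist keeper_lip [([0.5085, -0.1362, 0.1399], 0.5), ([0.6043, -0.0158, -0.0039], 0.38)]
wrist gate_hinge [([0.5125, 0.0944, 0.1253], 0.96)]
wrist gate_edge [([0.5119, -0.1168, 0.1248], 0.66)]
[{'at': [0.513, -0.03, 0.2027], 'p': 0.7}, {'at': [0.5115, -0.0292, 0.1489], 'p': 0.39}, {'at': [0.5132, -0.001, 0.1261], 'p': 0.2}]
```

View pics/w4.png

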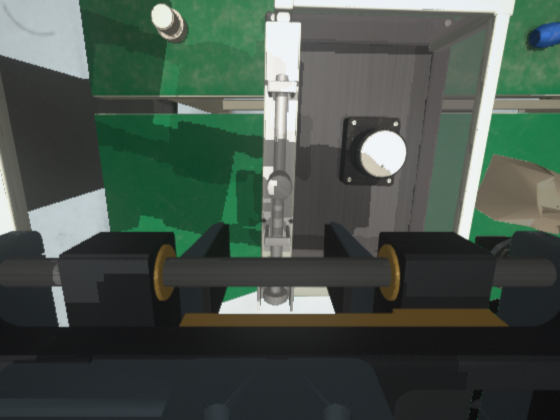

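The wrist view shows the knob at (280,187), bracketed in x by the open fingers, and the collar in the keeper at (276,295). I'll descend and grip.

```bash
python3 -m handwheel '{"offset":[[0.8,0,0],[0.8,0,0],[0,0,1],[0,0,1],[0,0,1],[0,0,0.35],[0,0,0],[0,0,0],[0,0,0],[0,0,0]],"delta_rot":[[0,0,0],[0,0,0],[0,0,0],[0,0,0],[0,0,0],[0,0,0],[0,0,0],[0,0,0],[0,0,0],[0,0,0]],"fingers":[0.2,0.2,0.2,0.2,0.2,0.2,0,-0.4,-0.7,-1]}'
python3 -m handwheel '{"offset":[[0,0,0],[0,0,0]],"delta_rot":[[0,0,0],[0,0,0]],"fingers":[-1,-1]}'
```

```text
t: 13.9
tcp_pos: [0.5128, -0.0301, 0.1857]
ee_rot: [3.14, 0.0, 1.569]
contact_force: [-0.3, 0.3, 0.1]
opening: 0.283
grip_force: 0.0
t: 14.1
tcp_pos: [0.513, -0.0301, 0.1854]
ee_rot: [3.14, 0.0, 1.569]
contact_force: [1.7, 0.0, 3.8]
opening: 0.189
grip_force: 30.0
```

```bash
python3 -m handwheel '{"offset":[[0,0,-0.2],[0,0,-0.2],[0,0,-0.1],[0,0,0]],"delta_rot":[[0,0,0],[0,0,0],[0,0,0],[0,0,0]],"fingers":[-1,-1,-1,-1]}'
python3 -m handwheel '{"offset":[[0.3,0,0],[0.3,0,0],[0.3,0,0],[0.3,0,0],[0.3,0,0],[0.3,0,0],[0,0,0]],"delta_rot":[[0,0,0],[0,0,0],[0,0,0],[0,0,0],[0,0,0],[0,0,0],[0,0,0]],"fingers":[-1,-1,-1,-1,-1,-1,-1]}'
python3 - <<'E'
from m import *
s=robot.observe();print(s['tcp_pos'],s['opening'],s['contact_force'],s['wrist_torque'])
for c in['top','side']:
    snap(c,c+'5.png');tips(c,['bolt_knob','gate_edge','gate_hinge'])
snap('wrist','w5.png');tips('wrist',['bolt_knob','gate_edge','gate_hinge'])
E
```

```text
t: 14.5
tcp_pos: [0.5126, -0.03, 0.1953]
ee_rot: [3.141, 0.0, 1.569]
contact_force: [3.5, -1.3, -1.6]
opening: 0.189
grip_force: 30.0
t: 15.2
tcp_pos: [0.5126, 0.0069, 0.1949]
ee_rot: [3.141, -0.0, 1.57]
contact_force: [5.2, 0.9, -1.1]
opening: 0.189
grip_force: 30.0
[0.51264129 0.00694432 0.1949267 ] 0.1894558047239088 [ 5.21002035  0.89369914 -1.13850951] [-0.02970337 -0.85873587 -0.24259431]
top bolt_knob []
top gate_edge [([0.5045, -0.116, 0.1229], 0.66), ([0.6619, -0.2656, -0.0], 0.22)]
top gate_hinge [([0.5177, 0.0973, 0.1255], 0.79), ([0.4499, -0.3089, 0.0322], 0.68)]
side bolt_knob [([0.5136, 0.0038, 0.1974], 0.43)]
side gate_edge [([0.5108, -0.1175, 0.1243], 0.63)]
side gate_hinge [([0.5189, 0.0992, 0.1282], 0.86), ([0.3805, 0.1859, 0.0024], 0.18)]
wrist bolt_knob []
wrist gate_edge [([0.3944, 0.1259, -0.0035], 0.42)]
wrist gate_hinge [([0.5148, 0.0958, 0.1237], 0.67)]
```

View pics/w5.png

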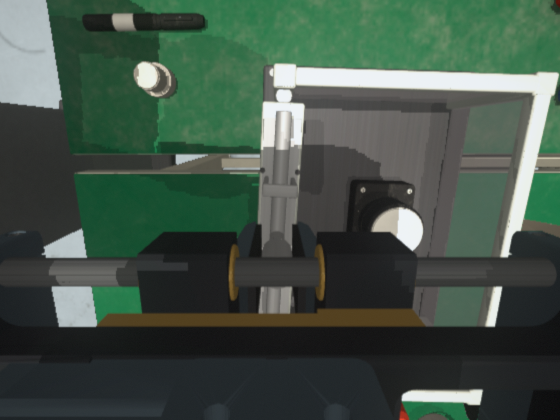

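The bolt is drawn by 37 mm with no snag: the knob followed and the forces are small. Next I swing the gate about the hinge (≈0.516, 0.097) by ~0.425 rad, turning the tool with it.

```bash
python3 -m handwheel '{"offset":[[0,-0.24,0],[0,-0.24,0],[0,-0.24,0],[0,-0.24,0],[0,-0.24,0],[0,-0.24,0],[0,-0.24,0],[0,-0.24,0],[0,0,0],[0,0,0]],"delta_rot":[[0,0,0.38],[0,0,0.38],[0,0,0.38],[0,0,0.38],[0,0,0.38],[0,0,0.38],[0,0,0.38],[0,0,0.38],[0,0,0],[0,0,0]],"fingers":[-1,-1,-1,-1,-1,-1,-1,-1,-1,-1]}'
python3 - <<'E'
from m import *
s=robot.observe();p=s['tcp_pos'];h=np.array([.516,.0973]);v=p[:2]-h
print(p,s['opening'],s['contact_force'],s['wrist_torque'],'r',np.hypot(*v),'ang',np.arctan2(-v[0],-v[1])-np.arctan2(.0034,.1274))
for c in['top','side']:
    snap(c,c+'6.png');tips(c,['bolt_knob','gate_edge','gate_hinge'])
snap('wrist','w6.png');tips('wrist',['bolt_knob','gate_edge','gate_hinge'])
E
```

```text
t: 16.8
tcp_pos: [0.4751, 0.0129, 0.195]
ee_rot: [3.141, 0.0, 1.146]
contact_force: [3.7, -3.2, -1.4]
opening: 0.188
grip_force: 30.0
[0.47514077 0.01289234 0.19498401] 0.1883641849232719 [ 3.66026455 -3.16725792 -1.38231483] [-0.6133055  -0.62994115  0.06071611] r 0.09377702561955678 ang 0.4241414663711156
top bolt_knob []
top gate_edge [([0.4206, -0.0939, 0.1255], 0.68)]
top gate_hinge [([0.5164, 0.1007, 0.1241], 0.85), ([0.5117, -0.1349, 0.133], 0.65)]
side bolt_knob []
side gate_edge [([0.4436, -0.3105, 0.0304], 0.64), ([0.4235, -0.0933, 0.1258], 0.59)]
side gate_hinge [([0.5201, 0.0988, 0.1272], 0.86)]
wrist bolt_knob [([0.4737, 0.0112, 0.1959], 0.97)]
wrist gate_edge []
wrist gate_hinge [([0.5158, 0.0967, 0.1278], 0.67)]
```

View pics/w6.png

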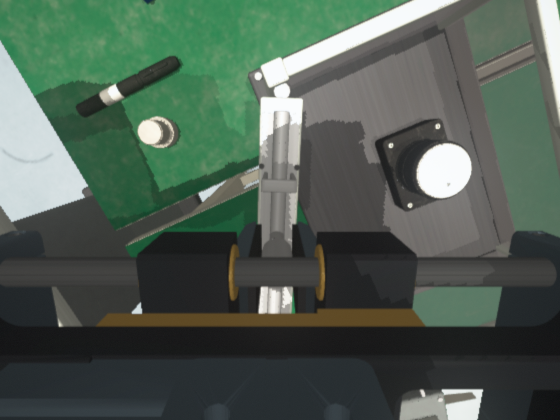

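The gate rail lies parallel to the tool in the picture. The edge moved from x≈0.512–0.517 to 0.421–0.424, about 9 cm. The bolt is still drawn ~36 mm and the grip is firm, so I'm handing in.

```bash
python3 -c "
from rig import robot
print(robot.job_done())"
```

```text
the job is handed in; nothing more can be done
None
```

The job is handed in at about 17 s: the fader stands level with the idle clip, and the arm is still gripping the knob with the bolt drawn about 36 mm and the gate's free edge about 9 cm out.

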